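# Lock the sieve-drive pulley with its linchpin

### The job

Take the linchpin (the pin with the hinged ring) out of the wooden rack and push it down through the cross hole of the drive shaft until its head sits on the shaft, with its ring folded back towards the pulley. The shaft has end play, so feel for the hole gently and never force the pin or the gripper against the metal. Then swing the ring right over the free end of the shaft until it hangs down with its loop under the shaft, let go, and leave the other things where they are.

Things in the scene. Friction and masses are not known exactly. Their poses are not given: they have to be found in the camera images.
- drive: Grey sieve drive fixed to the bench: housing 150 x 160 mm, 162 mm high, funnel on top to 200 mm. Along x follow a pulley (80 mm across, outer face at x = -60), a round boss (28 mm across) to x = 0, then the bare shaft. Origin: on the bench under the boss's end face; x points out along the shaft to its free end, y across, z up. Press on it with at most 45 N.
- shaft_top (a point): Middle of the shaft's flat top face where it leaves the boss, 110 mm above the bench; axes as the drive. Steel bar, 22 mm wide (y), 20 mm high. Its one vertical through hole, 9.5 mm across, is on the centre line (y = 0) 12 to 40 mm out from here: it varies with end play and is not measured, so feel or look for it. The shaft does not slide below 80 N and ends 15 mm past the hole.
- rack: Fixed wooden rack 120 x 60 mm, 45 mm high, origin at the centre of its underside. The linchpin stands in its 14 mm hole at x = -20 mm; a plain headed pin with no ring (head 18 mm across, 12 mm above the rack; leave it alone) stands at x = 40 mm.
- linchpin_tab (a point): Centre of the grip tab of the steel linchpin (about 90 g), upright in the rack. Tab 14 mm (x) by 10 mm (y, grasp it so, fingers between or above the ring legs), top 10 mm above this point, lower end 25 mm below. z up along the pin. Ring hinge axis: along y, 34 mm below. Head underside 40 mm below; then the pin, 8 mm thick, 30 mm long, its last 4 mm tapering to 6.4 mm. The ring slants up to -x.
- linchpin_shoulder (a point): Point on the linchpin's axis at the underside of its head (a 19 mm disc); axes as linchpin_tab. It lies on the rack's top at the start and must come to lie on the shaft's top face.
- ring (a joint): Angle (rad) of the linchpin's ring, a loop of 4.4 mm wire with legs at y = +-19 mm, reaching 48 mm from its hinge. 0 = level to the pin's -x side, 1.57 = up, 3.14 = level to +x, 4.71 = straight down; stops at 0 and 4.75. Starts at 0.75 to 0.95. Stiff (0.015 N m): it stays where left; 0.4 N at its tip moves it.
There are look-alikes about, which are no part of the job. Leave any green look-alike of the part that bears linchpin_tab alone.

How it is judged:
On the way, in this order (a step that is already met when the one before it is completed fails the run):
1. the linchpin is fully home in the shaft's hole, its ring still folded back on the pulley side (z of linchpin_shoulder in the frame of drive between 0.105 and 0.113 m and x of linchpin_shoulder in the frame of drive between 0.008 and 0.044 m and y of linchpin_shoulder in the frame of drive between -0.004 and 0.004 m and angle between linchpin_tab's own z axis and vertical below 0.15 rad and value of joint ring below 1.7 rad), for 0.2 s.
2. the ring is swung over the shaft's free end to hang down below the shaft (value of joint ring above 4.35 rad), for 0.2 s.
At the end, for the whole second after the job is handed in: The linchpin stands upright (within 0.15 rad) in the shaft's hole with its shoulder on the shaft's top face (within 3 mm), ring in line with the shaft (within 0.3 rad) and swung over the free end to 4.35 rad or more, so its loop is under the shaft; released and at rest (z of linchpin_shoulder in the frame of drive between 0.105 and 0.113 m and x of linchpin_shoulder in the frame of drive between 0.008 and 0.044 m and y of linchpin_shoulder in the frame of drive between -0.004 and 0.004 m and angle between linchpin_tab's own z axis and vertical below 0.15 rad and angle between the x axis of linchpin_tab and the x axis of drive, either way round below 0.3 rad and value of joint ring above 4.35 rad and linear speed of linchpin below 0.02 m/s); the robot touches nothing.
It fails at once if the linchpin is pressed on the drive or its shaft with more than 45 N (contact force between linchpin and drive above 45 N).
It fails at once if the robot presses on the drive with more than 45 N (contact force between the arm and drive above 45 N).
It fails at once if another thing is pushed away by more than 30 mm or taken from the rack (distance of any of plain_pin, sample_pot, reagent, dish, brush, tin, weight from where it was at the start of the episode above 0.03 m).
It also fails if it takes over 72 s, if anything falls off the work surface, if the arm or the gripper's body presses on something with over 40 N, if the wrist force passes 120 N, or if a joint passes its speed limit or range.

### The arm

A 6-joint arm with a two-finger parallel gripper is mounted at the origin on the work surface. World frame = base frame: x ahead of the robot, y to its left, z up, the work surface at z = 0. Lengths are in m, angles in rad, forces in N, time in s.
With the tool pointing down it reaches from about 0.4 to 0.825 m from the base axis. Payload 7 kg.
Tool frame: the origin (TCP) lies between the finger pads; the fingertips stand 8 mm ahead of it and the grasp point (between the pads) lies 11 mm behind it (arm.finger_overhang is the distance from the TCP to the fingertips, in m); z points along the fingers, y is the line along which they close (so a half turn about z gives the same grasp; the last joint's range is limited). The gripper opens to 88 mm and grips with 3 to 60 N. Pads are 19 mm wide; open, the fingers measure 130 mm over their backs; the gripper's body (78 mm by 193 mm) begins 47 mm behind the grasp point.
Start: joints at [-1.042, 0.359, 0.012, 0, -1.224, -0.288], TCP at [0.161, -0.656, 0.235] pointing down, gripper open.
Joint ranges: [-3.07, 3.07], [-1.43, 2.12], [-1.02, 1.25], [-3.03, 1.67], [-3.05, -0], [-3.03, 3.03]. Speed limits (rad/s): [2.39, 2.39, 3.01, 3.14, 3.14, 3.14].

### API

Orientations are given as [roll, pitch, yaw] about the fixed x, y, z axes, in that order (R = Rz(yaw) Ry(pitch) Rx(roll)).
In Python, from station import arm gives the robot as it stands.
- The arm moves only by the tool move_arm, never from a script. Its argument "rows" is text: rows parted by semicolons, each of 7 numbers parted by spaces: the turn, a rotation vector about the tool's x, y, z in degrees, then the shift along the tool's x, y, z in m, then the finger opening in m, from 0 to 0.0876. A call has 1 to 8 rows; each row shifts and turns the commanded pose from where the row before left it, along the tool's axes as they then stand; what a row does not reach is not made up. A row lasts 1/8 s, in which the tool goes at most 62.5 mm and 10.7 degrees, less where a joint would pass 70% of its speed; a pose out of reach is approached as far as the arm can. A call is refused whole if a number of a shift passes 0.0625 or a number of a turn 10.7, either way. A call with a gripper value outside its range is refused whole. The fingers move at their own pace and stop on an object; "squeeze" is the grip in N (left out, the last holds). Time passes only in rows, so rows that do not move let the fingers close. It gives the time, the measured TCP pose, the force, the opening and the grip force at its end, in the units of the state.
- arm.get_state(): the state, without advancing time (a new reading comes with each control period).
- arm.grab_frame(name): name is "scene" or "top" or "wrist"; returns (picture, depth): 480x640x3 uint8, blue, green, red; 480x640 float32, m along the optical axis (not along the pixel's ray), 0 where there is no reading.
- arm.camera_model(name): a dict with "mtx" (3x3 intrinsics, pixels), "camera_from_world" (4x4, takes a point from world to camera coordinates); the wrist camera has in their place "mount" (4x4, takes a point from camera to tool coordinates, whose origin is the TCP and whose axes are the flange's). Camera axes: x right, y down, z forward; pixel columns grow to the right and rows downward; lengths in m; the calibration is good to about 2 mm. A picture is of the moment at which its call begins: read the wrist's pose just before it. camera_model takes no time and is no camera call.
- arm.job_done(): hands the job in; it is judged then, once.
The state is a dict: "t": time; "q": joint angles; "qd": joint speeds; "joint_efforts": joint torques, N m; "eef_pos": TCP position; "ee_rot": TCP orientation; "force": force on the tool from outside, world axes, zero at the start; "moment": the same for the moment, N m; "width": finger opening in m; "gripper_force": force on a finger pad.
Only numpy, scipy, OpenCV 4.12 (cv2) and the standard library are available. Lean on these libraries where they do the work, as an engineer would, in place of code of your own. Each camera call takes 0.05 s, during which the arm holds its last target. There are 200 camera calls.

## Working session

There is one attempt and no reset: what is moved stays moved. The work goes in short steps, Python scripts to look and compute and a tool call to move; the robot and the scene stay as the last step left them, time stands still between calls to the robot, and variables do not carry over. Pictures are saved under pics/ and viewed, at most 10 in all, crops included, and the job is handed in when it is done.

Besides the shell and the picture viewer there is one more tool, called after "Request:" as name(argument=value, ...) on one line, values as JSON. move_arm: Moves the arm, as the interface text tells. Its arguments: {"type":"object","properties":{"rows":{"type":"string"},"squeeze":{"type":"number"}},"required":["rows"]}

```bash
mkdir -p pics; cat > h.py <<'E'
import numpy as np, cv2
from station import arm
from scipy.spatial.transform import Rotation as R
def cam(name):
    m=arm.camera_model(name); K=np.array(m["mtx"])
    if name=="wrist":
        s=arm.get_state(); T=np.eye(4); T[:3,:3]=rot(s); T[:3,3]=s["eef_pos"]
        return K, T@np.array(m["mount"])
    return K, np.linalg.inv(np.array(m["camera_from_world"]))
def rot(s):
    e=np.array(s["ee_rot"]); return e if e.shape==(3,3) else R.from_euler("xyz",e).as_matrix()
def ray(K,T,u,v,z):
    d=T[:3,:3]@np.linalg.solve(K,[u,v,1.]); o=T[:3,3]; return o+d*(z-o[2])/d[2]
def cloud(K,T,dep):
    v,u=np.mgrid[:480,:640]; d=np.stack([(u-K[0,2])/K[0,0]*dep,(v-K[1,2])/K[1,1]*dep,dep],-1)
    P=d@T[:3,:3].T+T[:3,3]; P[dep==0]=np.nan; return P
def proj(K,T,p):
    c=np.linalg.inv(T)@np.append(p,1); return (K@c[:3]/c[2])[:2]
E
python3 - <<'E'
from h import *
print(arm.get_state())
for n in ["scene","top"]:
    K,T=cam(n); im,d=arm.grab_frame(n); np.savez("pics/%s.npz"%n,im=im,d=d,K=K,T=T); cv2.imwrite("pics/%s.png"%n,im); print(n,K[0,0],T.round(3).tolist())
E
```

```text
{'t': 0.0, 'q': array([-1.04190376e+00,  3.59406071e-01,  1.10502542e-02, -3.27754807e-04,
       -1.22411031e+00, -2.88115113e-01]), 'qd': array([-0.00226247,  0.00048671,  0.00087079,  0.00114352,  0.0007578 ,
       -0.00266544]), 'joint_efforts': array([ 4.61365380e-04, -5.82717669e+01,  2.93075502e+01,  6.99775457e+00,
        7.14180715e-03, -1.42519734e-04]), 'eef_pos': array([ 0.16081933, -0.65506667,  0.23361057]), 'ee_rot': array([ 3.13990413e+00, -1.79100939e-04, -2.90092667e+00]), 'force': array([-0.81529449,  0.79357894,  1.03098874]), 'moment': array([-0.0008559 , -0.02542783,  0.00053342]), 'gripper_force': 0.0, 'width': 0.08758795316091235}
scene 489.75386840691937 [[0.787, 0.473, -0.396, 0.757], [0.616, -0.619, 0.487, -0.502], [-0.014, -0.627, -0.779, 0.642], [0.0, 0.0, 0.0, 1.0]]
top 489.0010419013125 [[0.017, -0.998, 0.055, 0.406], [-1.0, -0.018, -0.021, -0.135], [0.022, -0.054, -0.998, 0.99], [0.0, 0.0, 0.0, 1.0]]
```

View pics/scene.png

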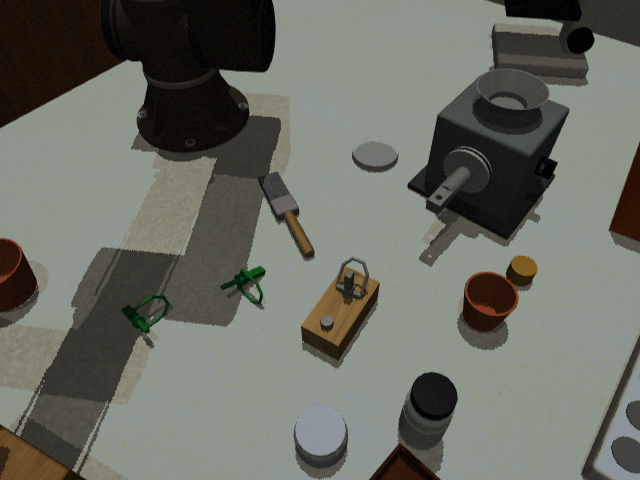

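View pics/top.png

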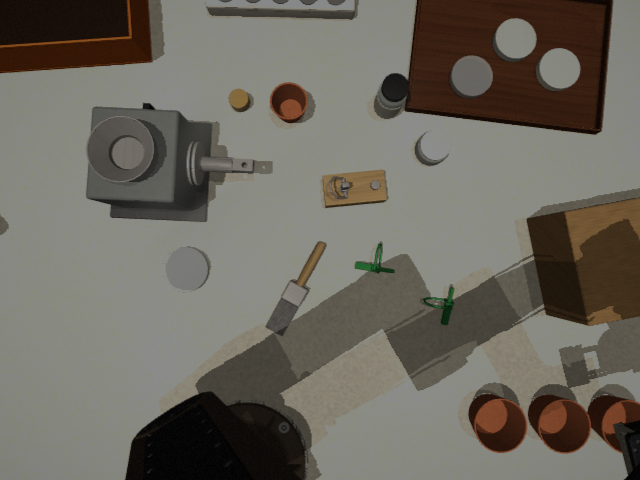

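The scene and top views agree. Candidates for the linchpin:
- Upright ringed pin in the rack: top view (343,187), scene view (350,285).
- Green look-alikes lying down: top view (377,262) and (446,303).
- Plain pin: top view (375,185).

I choose the steel pin in the rack. The shaft points image-right in the top view, with its hole near (245,165).

```bash
python3 - <<'E'
from h import *
z=np.load("pics/top.npz"); im,d,K,T=z["im"],z["d"],z["K"],z["T"]; P=cloud(K,T,d)
hsv=cv2.cvtColor(im,cv2.COLOR_BGR2HSV)
def box(m,nm):
    p=P[m]; p=p[~np.isnan(p[:,0])]
    r=cv2.minAreaRect(p[:,:2].astype(np.float32)*1000); print(nm,len(p),"center/size/ang",np.round(r[0],1),np.round(r[1],1),round(r[2],1),"zmed",np.median(p[:,2]).round(4),"mean",p.mean(0).round(4))
roi=np.zeros(d.shape,bool); roi[160:215,310:400]=1
box(roi&(abs(P[...,2]-.045)<.005)&(hsv[...,1]>70),"rack")
box(roi&(P[...,2]>.08),"tab?"); box(roi&(P[...,2]>.053)&(np.arange(640)[None]>364),"plain")
roi[:]=0; roi[145:185,205:270]=1
box(roi&(P[...,2]>.104)&(P[...,2]<.116),"shaft")
c=np.vstack([cv2.resize(im[150:220,310:400],None,fx=6,fy=6,interpolation=2),cv2.resize(im[140:190,200:290],None,fx=6,fy=6,interpolation=2)[:180]]); cv2.imwrite("pics/c1.png",c)
for u,v in [(245,165),(253,165),(205,165)]: print(u,v,ray(K,T,u,v,.11).round(4),P[v,u].round(4))
s=arm.camera_model("wrist"); print(np.array(s["mount"]).round(4).tolist())
E
```

```text
rack 1580 center/size/ang [ 541.5 -203. ] [ 60.2 120.4] 6.6 zmed 0.0443 mean [ 0.5412 -0.2047  0.0443]
tab? 104 center/size/ang [ 533.9 -167.8] [36.8 33.8] 64.5 zmed 0.0908 mean [ 0.5365 -0.1688  0.0901]
plain 66 center/size/ang [ 546.4 -242.5] [15.4 16.9] 64.5 zmed 0.0565 mean [ 0.5462 -0.2423  0.0566]
shaft 617 center/size/ang [570.3  30.9] [87.5 26. ] 88.4 zmed 0.1101 mean [0.5697 0.0321 0.1101]
245 165 [0.5683 0.0006 0.11  ] [0.5881 0.0171 0.0029]
253 165 [ 0.5686 -0.0138  0.11  ] [ 0.5702 -0.0126  0.1012]
205 165 [0.5667 0.0725 0.11  ] [0.5669 0.0727 0.1091]
[[-0.0003, -0.9696, -0.2449, 0.0663], [1.0, -0.0003, -0.0, -0.0004], [-0.0, -0.2449, 0.9696, -0.1493], [0.0, 0.0, 0.0, 1.0]]
```

View pics/c1.png

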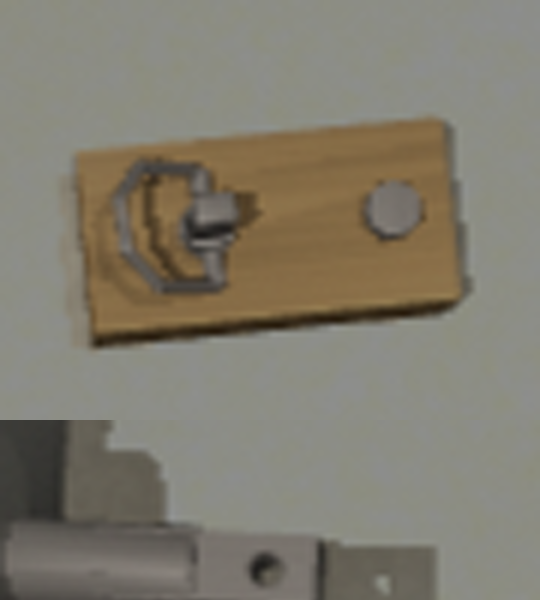

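The crop confirms the choice: the steel pin with its ring is at crop (213,210), with the ring towards the pulley. The plain pin is at (393,210), and the shaft hole is at (267,568), about world (0.568, 0.001). The linchpin axis should be at about (0.539, -0.183), yaw -83.4°. I'll turn the tool, then move above it.

Request:
move_arm(rows="0 0 -10.4 0 0 0 0.0876;0 0 -10.4 0 0 0 0.0876;0 0 -10.4 0 0 0 0.0876;0 0 -10.4 0 0 0 0.0876;0 0 -10.4 0 0 0 0.0876;0 0 -10.4 0 0 0 0.0876;0 0 -10.4 0 0 0 0.0876;0 0 -10 0 0 0 0.0876")

```text
t: 1.1
eef_pos: [0.1609, -0.6553, 0.234]
ee_rot: [3.141, 0.001, -1.45]
force: [0.3, -0.7, 0.4]
width: 0.0877
gripper_force: 0.0
```

Request:
move_arm(rows="0 0 0 -0.0425 -0.043 0.0035 0.0876;0 0 0 -0.0425 -0.043 0.0035 0.0876;0 0 0 -0.0425 -0.043 0.0035 0.0876;0 0 0 -0.0425 -0.043 0.0035 0.0876;0 0 0 -0.0425 -0.043 0.0035 0.0876;0 0 0 -0.0425 -0.043 0.0035 0.0876;0 0 0 -0.0425 -0.043 0.0035 0.0876;0 0 0 -0.0425 -0.043 0.0035 0.0876")

```text
t: 2.1
eef_pos: [0.4644, -0.2765, 0.2064]
ee_rot: [-3.142, 0.0, -1.456]
force: [2.6, -1.0, 0.7]
width: 0.0879
gripper_force: 0.0
```

Request:
move_arm(rows="0 0 0 -0.0425 -0.043 0.0035 0.0876;0 0 0 -0.0425 -0.043 0.0035 0.0876;0 0 0 0 0 0 0.05;0 0 0 0 0 0 0.05")

```text
t: 2.6
eef_pos: [0.5389, -0.1836, 0.1991]
ee_rot: [3.14, 0.0, -1.455]
force: [1.3, -0.1, -0.1]
width: 0.0732
gripper_force: 0.0
```

```bash
python3 - <<'E'
from h import *
K,T=cam("wrist"); s=arm.get_state(); im,d=arm.grab_frame("wrist"); np.savez("pics/w1.npz",im=im,d=d,K=K,T=T); cv2.imwrite("pics/w1.png",im)
print(s["eef_pos"],np.degrees(s["ee_rot"]),s["q"].round(3),s["width"])
P=cloud(K,T,d); m=(P[...,2]>.088)&(P[...,2]<.1); p=P[m]; c=np.array([.539,-.183]); p=p[np.linalg.norm(p[:,:2]-c,axis=1)<.014]
if len(p): print(len(p),p.mean(0),cv2.minAreaRect(p[:,:2].astype(np.float32)*1000))
print(proj(K,T,[.5392,-.1831,.095]))
E
```

```text
[ 0.53892695 -0.18364693  0.19908864] [ 1.79931589e+02  1.19255011e-02 -8.33490189e+01] [ 0.015  0.213 -0.276 -0.    -1.083  0.101] 0.07316087960351646
353 [ 0.54120572 -0.18436753  0.09360362] ((541.2413940429688, -183.8467254638672), (10.04011058807373, 13.621764183044434), 7.825068473815918)
[326.12667219 244.00428045]
```

View pics/w1.png

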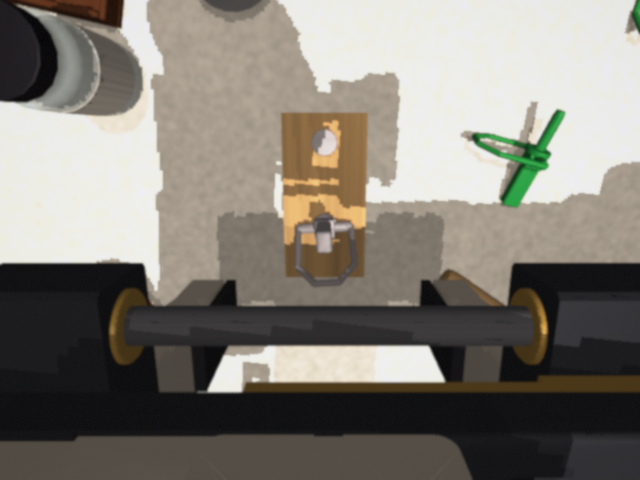

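The wrist view shows the tab at (325,235), well lined up between the fingers, with the ring towards the pulley side and the plain pin at (325,142). Now I'll go down, grip and check.

Request:
move_arm(rows="0 0 0 0 -0.0015 0.03 0.05;0 0 0 0 0 0.03 0.05;0 0 0 0 0 0.03 0.05;0 0 0 0 0 0.02 0.05;0 0 0 0 0 0.008 0.05;0 0 0 0 0 0 0.05")

```text
t: 3.4
eef_pos: [0.5403, -0.1845, 0.0816]
ee_rot: [3.141, -0.0, -1.457]
force: [-0.7, -0.3, -0.2]
width: 0.0499
gripper_force: 0.0
```

Request:
move_arm(rows="0 0 0 0 0 0 0.03;0 0 0 0 0 0 0.02;0 0 0 0 0 0 0.008;0 0 0 0 0 0 0.005;0 0 0 0 0 0 0.005;0 0 0 0 0 0 0.005", squeeze=25)

```text
t: 4.15
eef_pos: [0.5409, -0.1837, 0.0817]
ee_rot: [-3.141, -0.0, -1.456]
force: [-0.3, -0.1, 0.5]
width: 0.0099
gripper_force: 25.0
```

Request:
move_arm(rows="0 0 0 0 0 -0.015 0.005;0 0 0 0 0 -0.03 0.005;0 0 0 0 0 -0.04 0.005;0 0 0 0 0 -0.04 0.005;0 0 0 -0.036 -0.012 0 0.005;0 0 0 -0.037 -0.013 0 0.005;0 0 0 -0.037 -0.013 0 0.005;0 0 0 0 0 0 0.005")

```text
t: 5.15
eef_pos: [0.5664, -0.068, 0.2075]
ee_rot: [-3.141, 0.0, -1.453]
force: [-0.5, -0.2, -0.8]
width: 0.0097
gripper_force: 25.0
```

```bash
python3 - <<'E'
from h import *
s=arm.get_state();K,T=cam("wrist"); im,d=arm.grab_frame("wrist"); np.savez("pics/w2.npz",im=im,d=d,K=K,T=T); cv2.imwrite("pics/w2.png",im)
print(s["eef_pos"],np.degrees(s["ee_rot"]),s["q"].round(3),s["width"],s["gripper_force"])
K,T=cam("top"); im2,d=arm.grab_frame("top"); np.savez("pics/t2.npz",im=im2,d=d,K=K,T=T)
cv2.imwrite("pics/c2.png",np.hstack([cv2.resize(im2[130:230,190:310],None,fx=4,fy=4,interpolation=2),cv2.resize(im,None,fx=.5,fy=.625)[:,:][:,:320].repeat(1,0)[:300].__class__(0) if 0 else cv2.copyMakeBorder(cv2.resize(im,(320,240)),0,160,0,0,0)]))
E
```

```text
[ 0.56635217 -0.06801709  0.20747686] [-1.79950827e+02  1.25518903e-02 -8.32463907e+01] [ 0.223  0.207 -0.263 -0.    -1.1   -0.105] 0.009690668408800058 24.999867975711823
```

View pics/c2.png

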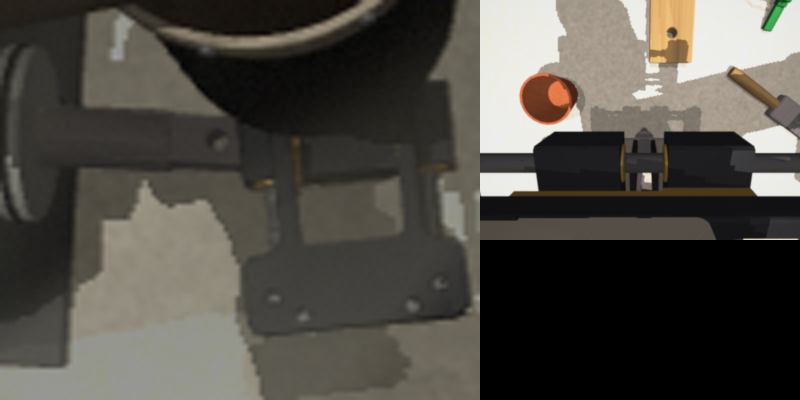

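The top crop shows the hole at crop (215,140), i.e. pixel (243.8,165); the wrist view is blocked by the gripper. Next I'll measure the hole and shaft edges in both fixed cameras.

```bash
python3 - <<'E'
from h import *
for n,(u0,u1,v0,v1),g in [("top",(236,256,155,175),[.568,.001,.11]),("scene",None,[.568,.001,.11])]:
    z=np.load("pics/%s.npz"%n); im,K,T=z["im"],z["K"],z["T"]
    c=proj(K,T,g); print(n,"proj guess",c)
    u,v=int(c[0]),int(c[1]); gray=cv2.cvtColor(im,cv2.COLOR_BGR2GRAY)
    print(gray[v-7:v+8,u-9:u+10])
z=np.load("pics/top.npz"); im,K,T=z["im"],z["K"],z["T"]; gray=cv2.cvtColor(im,cv2.COLOR_BGR2GRAY).astype(float)
for u in [234,236,238,240,249,250]: print(u,gray[156:178,u].astype(int))
z=np.load("pics/scene.npz");K,T=z["K"],z["T"]; cv2.imwrite("pics/c3.png",cv2.resize(z["im"][150:230,400:500],None,fx=7,fy=7,interpolation=0))
E
```

```text
top proj guess [244.76026068 165.1493392 ]
[[124 127 130 130 130 131 136 135 136 135 136 136 140 140 140 140 141 140
  140]
 [114 116 116 116 117 117 118 118 119 117 118 118 119 119 119 119 121 122
  123]
 [116 116 116 116 116 115 116 116 116 116 116 116 115 116 116 115 116 104
   71]
 [115 115 116 116 116 116 117 116 114 111 113 117 117 118 118 117 117 103
   49]
 [114 115 115 114 115 114 112  95  69  66  86 108 115 116 116 116 116 103
   47]
 [117 117 116 116 117 115 101  60  40  42  53  81 110 117 116 116 116 103
   49]
 [116 117 117 117 117 111  83  37  32  46  68  82 100 119 120 119 114  91
   51]
 [117 118 118 117 118 113  87  35  60  92  92  94 105 119 119 118 114  89
   50]
 [118 118 117 117 116 117 103  54  66  94  93  97 114 118 119 119 114  90
   58]
 [118 117 117 118 118 118 115  99  81  92 100 108 118 119 119 119 114  90
   60]
 [117 116 117 117 117 117 117 115 114 115 114 116 117 117 117 117 114  89
   61]
 [116 116 117 117 116 117 118 118 118 118 118 119 119 120 119 120 115  91
   63]
 [ 84  85  86  86  91 102 102 102 101 107 118 117 117 117 118 118 110  77
   64]
 [ 48  49  49  50  51  55  55  57  57  60  64  64  65  67  70  77  71  58
   72]
 [ 60  62  60  62  56  57  58  58  55  55  56  55  58  58  57  59  59  59
   73]]Traceback (most recent call last):
  File "<stdin>", line 2, in <module>
TypeError: cannot unpack non-iterable NoneType object
```

```bash
python3 - <<'E'
from h import *
z=np.load("pics/scene.npz"); im,K,T=z["im"],z["K"],z["T"]; gray=cv2.cvtColor(im,cv2.COLOR_BGR2GRAY)
c=proj(K,T,[.5694,.0025,.11]); print(c); u,v=c.astype(int); print(u-9,v-9);print(gray[v-9:v+10,u-9:u+10])
# calibration check: plain pin head centre & tab top from scene
for p in ([.5462,-.2427,.057],[.5409,-.1837,.095]): print(p,proj(K,T,p))
cv2.imwrite("pics/c3.png",np.hstack([cv2.resize(im[160:220,415:485],None,fx=5.7,fy=5.7,interpolation=0),cv2.resize(im[270:330,310:380],None,fx=5.7,fy=5.7,interpolation=0)]))
E
```

```text
[438.28213715 195.4454855 ]
429 186
[[ 14  19  21  17  12   9  17  20  19  27  59  91  88  65  57  59  64  80
   90]
 [ 21  19  17  20  15  17  16  16  17  44  91  98  99  89  64  54  25  38
   65]
 [ 21  19  22  15  14  18  13  19  42  83  97 100 101 101 101  88  65  33
   28]
 [ 20  17  16  16  22  13  18  46  85  99  99 101 101 100 102 104  98  67
   36]
 [ 18  16  20  10  20  15  43  84 101 100 100  99 101  98 104 101 103  98
   66]
 [ 18  19  13  20  17  33  87  99  96  98 102 102 101 100 100 103  98  98
   97]
 [ 17  15  17  16  36  74 100 100 100 102 102 100 102 103 101  98 101  98
   97]
 [ 14  17  16  36  70  96 100  98  99 101  99  99  99 101 101  99  95 100
   97]
 [ 17  15  33  74  97  99  95  92  86  85  81  93  99  99 100  98  95 100
  100]
 [ 10  29  74 101 102 104  90  71  57  55  43  70  83  97 100  96  98  99
   97]
 [ 31  71  96 101 100 102  75  42  29  34  28  34  52  83  97  98  98 101
   97]
 [ 73  97 101 100 101  98  74  27  29  31  35  32  28  79 100  99  98  97
   88]
 [100 102  97 102 101 102  95  56  36  35  31  29  37  81 102  97 101  86
   52]
 [ 95  98  98 100 102 103 101  89  70  54  51  59  70  99  99  99  90  52
   27]
 [ 67  87 101 101 102 104 102 101  97  88  86  93 102 101  98  92  52  24
   26]
 [ 27  53  82  88 100  97 103 101 100  98 100 103 101 100  92  66  26  26
   27]
 [ 26  23  27  52  82  97 103 103  98  98 103 100 100  90  64  25  25  25
   22]
 [ 27  32  27  30  31  68  87  92  97 102 101 100 100  64  26  26  27  25
   27]
 [ 31  33  28  30  27  27  41  65  82  95  99 101  81  27  24  27  30  28
   21]]
[0.5462, -0.2427, 0.057] [326.02227761 318.77151521]
[0.5409, -0.1837, 0.095] [349.25787565 272.48213565]
```

View pics/c3.png

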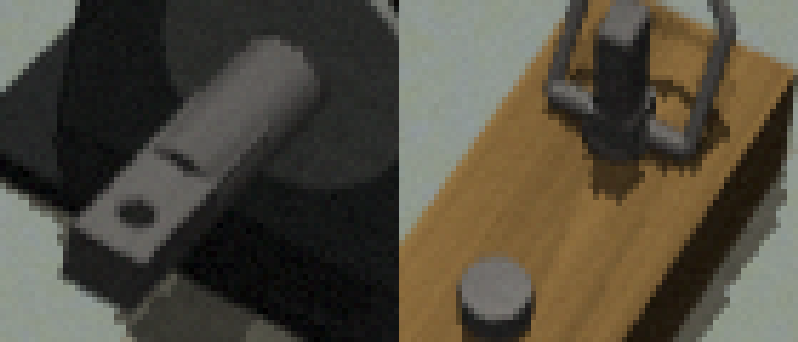

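```bash
python3 - <<'E'
from h import *
z=np.load("pics/scene.npz"); print(ray(z["K"],z["T"],438.2,196.3,.11),ray(z["K"],z["T"],438.6,197,.11))
z=np.load("pics/top.npz"); print(ray(z["K"],z["T"],244,164.4,.11))
# tab/plain in top by rays (calibration bias at known tab)
print(proj(z["K"],z["T"],[.5409,-.1837,.095]))
h=np.array([.5705,.0015]); e=arm.get_state()["eef_pos"][:2]; y=np.radians(-91.2); d=h-e; print("tool shift",d@[np.cos(y),np.sin(y)],d@[np.sin(y),-np.cos(y)])
E
```

```text
[0.57019161 0.00087238 0.11      ] [ 5.71392273e-01 -3.57209225e-05  1.10000000e-01]
[0.56933769 0.00240644 0.11      ]
[346.05992033 183.33923164]
tool shift -0.07137038959359497 -0.003202680864446716
```

Request:
move_arm(rows="0 0 8 0 0 0 0.005;0 0 0 -0.025 -0.003 0 0.005;0 0 0 -0.025 0 0 0.005;0 0 0 -0.0205 0 0 0.005;0 0 0 0 0 0.012 0.005;0 0 0 0 0 0.012 0.005;0 0 0 0 0 0 0.005")

```text
t: 6.12
eef_pos: [0.5695, -0.0005, 0.1809]
ee_rot: [3.139, -0.001, -1.596]
force: [-0.2, 0.2, -0.2]
width: 0.0098
gripper_force: 25.0
```

```bash
python3 - <<'E'
from h import *
s=arm.get_state();K,T=cam("scene"); im,d=arm.grab_frame("scene"); np.savez("pics/s3.npz",im=im,d=d,K=K,T=T)
print(s["eef_pos"],np.degrees(s["ee_rot"]),s["force"])
cv2.imwrite("pics/c4.png",cv2.resize(im[140:225,400:490],None,fx=7,fy=7,interpolation=0))
e=s["eef_pos"]; print("tip",proj(K,T,e-[0,0,.0667]),"shoulder",proj(K,T,e-[0,0,.0367]))
E
```

```text
[ 5.69535452e-01 -5.37187522e-04  1.80906033e-01] [ 1.79827366e+02 -5.08560695e-02 -9.14496929e+01] [-0.22659283  0.21233801 -0.17332704]
tip [437.80666623 194.68392906] shoulder [441.25388058 180.13557468]
```

View pics/c4.png

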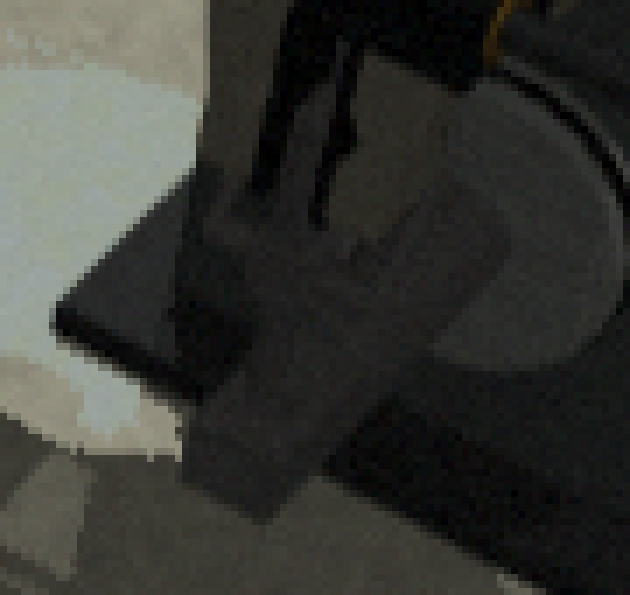

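The arm shades this view: the pin tip hangs just above the shaft at about crop (270,380), and the hole is hidden. I'll correct by about 1.3 mm and feel downward.

Request:
move_arm(rows="0 0 0 -0.0013 -0.0012 0 0.005;0 0 0 0 0 0 0.005;0 0 0 0 0 0.002 0.005;0 0 0 0 0 0.001 0.005;0 0 0 0 0 0.001 0.005;0 0 0 0 0 0.001 0.005;0 0 0 0 0 0 0.005")

```text
t: 7.05
eef_pos: [0.5718, 0.0015, 0.1775]
ee_rot: [3.141, -0.0, -1.595]
force: [0.0, -0.3, -0.8]
width: 0.0096
gripper_force: 25.0
```

Request:
move_arm(rows="0 0 0 0 0 0.001 0.005;0 0 0 0 0 0.0005 0.005;0 0 0 0 0 0.0005 0.005;0 0 0 0 0 0 0.005")

```text
t: 7.55
eef_pos: [0.5718, 0.0016, 0.1755]
ee_rot: [3.142, 0.0, -1.595]
force: [0.2, 0.2, -0.2]
width: 0.0095
gripper_force: 25.0
```

```bash
python3 - <<'E'
from h import *
for i in range(3):
    s=arm.get_state(); print(s["t"],s["eef_pos"],s["force"],s["moment"])
    im,d=arm.grab_frame("scene")
K,T=cam("scene")
g=cv2.createCLAHE(4,(2,2)).apply(cv2.cvtColor(im,cv2.COLOR_BGR2GRAY)[140:225,400:490]); print(proj(K,T,s["eef_pos"]-[0,0,.0667]))
cv2.imwrite("pics/c5.png",cv2.resize(g,None,fx=7,fy=7,interpolation=2))
E
```

```text
7.55 [0.57181711 0.00158073 0.17551893] [ 0.1511663   0.22143366 -0.24135252] [-0.04248053  0.1229325   0.01161798]
7.6 [0.57183015 0.00156409 0.17553612] [-0.73462998 -0.11409539 -0.5981605 ] [ 0.06533211  0.10311038 -0.02549327]
7.65 [0.57185955 0.00156219 0.17558349] [ 0.33458744  0.26435391 -1.09767947] [0.01251616 0.10531968 0.0031718 ]
[439.28568445 197.04135412]
```

View pics/c5.png

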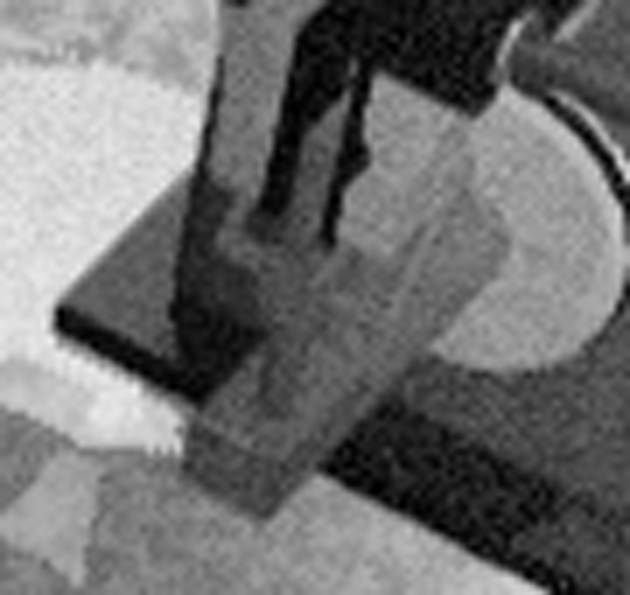

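The enhanced view shows the pin at crop (270,390), right over where the hole was at (270,399). There's no contact force so far, so I'll keep going down.

Request:
move_arm(rows="0 0 0 0 0 0.0007 0.005;0 0 0 0 0 0.0007 0.005;0 0 0 0 0 0.0006 0.005;0 0 0 0 0 0 0.005")

```text
t: 8.2
eef_pos: [0.5718, 0.0015, 0.1735]
ee_rot: [3.141, -0.0, -1.595]
force: [1.0, 0.8, -1.0]
width: 0.0095
gripper_force: 25.0
```

Request:
move_arm(rows="0 0 0 0 0 0.0007 0.005;0 0 0 0 0 0.0007 0.005;0 0 0 0 0 0.0007 0.005;0 0 0 0 0 0 0.005")

```text
t: 8.7
eef_pos: [0.5718, 0.0015, 0.1714]
ee_rot: [3.141, -0.0, -1.595]
force: [-0.5, 0.9, -1.2]
width: 0.0098
gripper_force: 25.0
```

Request:
move_arm(rows="0 0 0 0 0 0.001 0.005;0 0 0 0 0 0.001 0.005;0 0 0 0 0 0.001 0.005;0 0 0 0 0 0 0.005")

```text
t: 9.2
eef_pos: [0.5718, 0.0016, 0.1683]
ee_rot: [3.141, -0.0, -1.595]
force: [0.8, 0.4, -0.9]
width: 0.0097
gripper_force: 25.0
```

Request:
move_arm(rows="0 0 0 0 0 0.0015 0.005;0 0 0 0 0 0.0015 0.005;0 0 0 0 0 0.0015 0.005;0 0 0 0 0 0 0.005")

```text
t: 9.7
eef_pos: [0.5717, 0.0015, 0.1638]
ee_rot: [3.141, -0.0, -1.595]
force: [-0.2, -0.0, -2.0]
width: 0.01
gripper_force: 25.0
```

Request:
move_arm(rows="0 0 0 0 0 0.002 0.005;0 0 0 0 0 0.002 0.005;0 0 0 0 0 0.002 0.005;0 0 0 0 0 0.002 0.005;0 0 0 0 0 0.002 0.005;0 0 0 0 0 0.002 0.005;0 0 0 0 0 0 0.005")

```text
t: 10.58
eef_pos: [0.5717, 0.0015, 0.1517]
ee_rot: [3.141, -0.0, -1.595]
force: [0.1, -0.3, -0.8]
width: 0.0099
gripper_force: 25.0
```

Request:
move_arm(rows="0 0 0 0 0 0.001 0.005;0 0 0 0 0 0.001 0.005;0 0 0 0 0 0.001 0.005;0 0 0 0 0 0.001 0.005;0 0 0 0 0 0 0.005")

```text
t: 11.2
eef_pos: [0.5718, 0.0016, 0.1479]
ee_rot: [3.141, -0.0, -1.595]
force: [0.3, 0.3, -1.8]
width: 0.0098
gripper_force: 25.0
```

Request:
move_arm(rows="0 0 0 0 0 0.0005 0.005;0 0 0 0 0 0.0005 0.005;0 0 0 0 0 0.0003 0.005;0 0 0 0 0 0 0.005;0 0 0 0 0 0 0.005")

```text
t: 11.82
eef_pos: [0.5719, 0.0015, 0.1467]
ee_rot: [-3.142, -0.0, -1.595]
force: [-0.7, -0.1, -1.1]
width: 0.01
gripper_force: 25.0
```

Home by height. I'll release and rise.

Request:
move_arm(rows="0 0 0 0 0 0 0.015;0 0 0 0 0 0 0.03;0 0 0 0 0 0 0.03;0 0 0 0 0 -0.01 0.03;0 0 0 0 0 -0.03 0.03;0 0 0 0 0 -0.04 0.03;0 0 0 0 0 0 0.0")

```text
t: 12.7
eef_pos: [0.5739, 0.0019, 0.231]
ee_rot: [-3.135, 0.001, -1.595]
force: [0.6, 0.4, -2.2]
width: 0.0248
gripper_force: 0.0
```

```bash
python3 - <<'E'
from h import *
s=arm.get_state(); print(s["eef_pos"],s["force"],s["width"])
K,T=cam("scene"); im,d=arm.grab_frame("scene")
g=cv2.createCLAHE(4,(2,2)).apply(cv2.cvtColor(im,cv2.COLOR_BGR2GRAY)[140:225,400:490])
cv2.imwrite("pics/c6.png",cv2.resize(g,None,fx=7,fy=7,interpolation=2))
D=np.array([-.02,-1,0]); h=np.array([.5718,.0015,.116])
for a in (.6,.85,1.1): print(a,((proj(K,T,h+.048*(-np.cos(a)*D+[0,0,np.sin(a)]))-[400,140])*7).round())
print("tabtop",((proj(K,T,h+[0,0,.044])-[400,140])*7).round(),"shoulder",((proj(K,T,h-[0,0,.006])-[400,140])*7).round())
E
```

```text
[0.5738698  0.00185019 0.23101719] [ 0.61466854  0.44088511 -2.22444274] 0.024805504460634432
0.6 [399. 181.]
0.85 [388. 169.]
1.1 [370. 171.]
tabtop [317. 224.] shoulder [275. 396.]
```

View pics/c6.png

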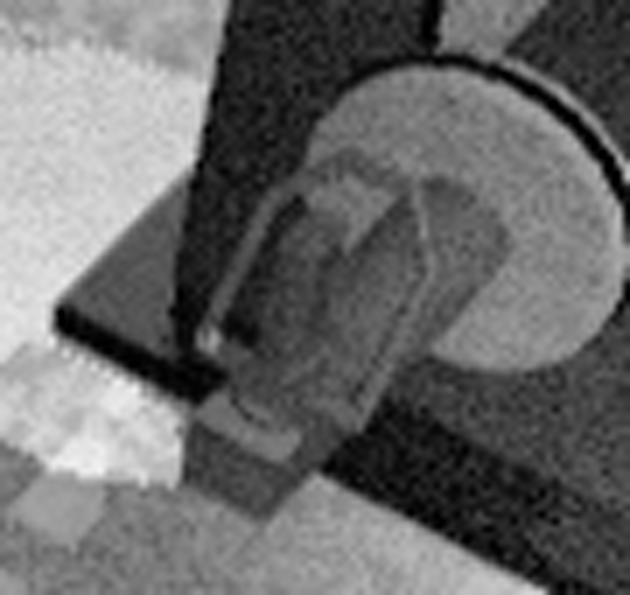

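The ring is folded back on the pulley side (crossbar at crop (350,160)), and the head is seated at about (275,396). Next I'll open the fingers to 28 mm to straddle the tab, go down behind the ring and sweep it towards the free end.

Request:
move_arm(rows="0 0 0 -0.024 0 0 0.028;0 0 0 -0.025 0 0 0.028;0 0 0 0 0 0 0.028;0 0 0 0 0 0.02 0.028;0 0 0 0 0 0.03 0.028;0 0 0 0 0 0.02 0.028;0 0 0 0 0 0.009 0.028;0 0 0 0 0 0 0.028")

```text
t: 13.75
eef_pos: [0.5728, 0.0501, 0.1473]
ee_rot: [3.14, -0.001, -1.596]
force: [-0.7, 0.2, -0.3]
width: 0.0277
gripper_force: 0.0
```

Request:
move_arm(rows="0 0 0 0.008 0 0 0.028;0 0 0 0.009 0 0 0.028;0 0 0 0.009 0 0 0.028;0 0 0 0.009 0 0 0.028;0 0 0 0 0 0 0.028")

```text
t: 14.38
eef_pos: [0.572, 0.0147, 0.1477]
ee_rot: [3.141, -0.0, -1.596]
force: [-0.4, 0.6, 0.3]
width: 0.0279
gripper_force: 0.1
```

Request:
move_arm(rows="0 0 0 0.008 0 0 0.028;0 0 0 0.009 0 0 0.028;0 0 0 0.009 0 0 0.028;0 0 0 0.009 0 0 0.028;0 0 0 0 0 0 0.028")

```text
t: 15.0
eef_pos: [0.5712, -0.0202, 0.1476]
ee_rot: [3.141, -0.0, -1.596]
force: [0.5, -0.3, -0.2]
width: 0.0281
gripper_force: 0.1
```

```bash
python3 - <<'E'
from h import *
s=arm.get_state(); print(s["eef_pos"],s["force"])
K,T=cam("scene"); im,d=arm.grab_frame("scene")
P=cloud(K,T,d)
h=np.array([.5718,.0015]); 
# pin & ring points in drive-rel coords (x=-(Y-.0015))
rx=-(P[...,1]-h[1]); ry=P[...,0]-h[0]; z=P[...,2]
m=(abs(ry)<.024)&(rx>-.05)&(rx<.06)&(z>.112)&(z<.17)
print(np.c_[rx[m],ry[m],z[m]][::max(1,m.sum()//60)].__mul__(1000).round().astype(int).tolist())
E
```

```text
[ 0.57121321 -0.02023766  0.14762723] [ 0.5194911  -0.28820745 -0.16270679]
[[14, -15, 169], [14, -15, 162], [31, -18, 169], [31, -19, 167], [29, -23, 161], [12, -5, 158], [28, -15, 163], [33, -23, 160], [12, -16, 148], [32, -20, 159], [13, -5, 153], [32, -18, 158], [12, -2, 152], [31, -16, 157], [14, 2, 155], [27, -16, 152], [12, 3, 152], [23, -16, 147], [34, -23, 149], [17, -15, 140], [33, -20, 148], [11, -2, 141], [33, -19, 147], [12, 0, 142], [34, -22, 143], [10, -3, 136], [34, 20, 169], [3, -18, 119], [32, 14, 162], [29, -16, 140], [0, -12, 119], [28, 16, 158], [19, -18, 128], [1, -10, 118], [32, 16, 159], [23, -18, 130], [11, -4, 128], [32, 18, 159], [5, -12, 116], [32, 13, 154], [40, -13, 143], [11, 1, 127], [34, 23, 159], [9, 1, 123], [34, 24, 158], [10, -2, 120], [34, 21, 155], [9, -3, 116], [36, 21, 154], [8, -5, 112], [34, 19, 149], [10, -5, 112], [33, 18, 146], [42, 8, 145], [33, 20, 145], [41, 10, 143], [36, 22, 147], [35, 14, 138], [42, 11, 141], [32, 22, 139], [32, 18, 133]]
```

The ring is over: the depth points put its crossbar at about 41 mm out and 27 mm above the hinge, i.e. θ≈2.6. Next I'll rise, tilt the tool 40° so the body clears the tab, and press the ring down around the shaft end.

Request:
move_arm(rows="0 0 0 0.005 0 -0.015 0.028;0 0 0 0.015 0 -0.02 0.028;0 -10 0 0 0 0 0.028;0 -10 0 0 0 0 0.028;0 -10 0 0 0 0 0.028;0 -10 0 0 0 0 0.028;0 0 0 0 0 0 0.028;0 0 0 0 0 0 0.028")

```text
t: 16.05
eef_pos: [0.5711, -0.0401, 0.1831]
ee_rot: [-3.141, 0.696, -1.595]
force: [0.6, -0.6, -0.4]
width: 0.0282
gripper_force: 0.0
```

```bash
python3 - <<'E'
from h import *
s=arm.get_state(); r=rot(s); e=s["eef_pos"]; print(e,s["q"].round(3),s["width"]); print(r.round(3))
t=e+.008*r[:,2]; print("tip rel", -(t[1]-.0015),t[0]-.5718,t[2]-.116)
E
```

```text
[ 0.5710901  -0.04010432  0.18310391] [-0.22   0.39   0.004 -0.693 -1.395  0.396] 0.02815448699878306
[[-0.019 -1.     0.016]
 [-0.767  0.025  0.641]
 [-0.641 -0.    -0.767]]
tip rel 0.0364754175610471 -0.0005796075123131184 0.06096572433791729
```

Pose is as planned; now press along the arc.

Request:
move_arm(rows="0 0 0 0.019 0 0.018 0.028;0 0 0 0.008 0 0.009 0.028;0 0 0 0.009 0 0.009 0.028;0 0 0 0.009 0 0.012 0.028;0 0 0 0 0 0 0.028")

```text
t: 16.68
eef_pos: [0.57, -0.0423, 0.1158]
ee_rot: [3.138, 0.699, -1.597]
force: [0.4, 0.4, 0.6]
width: 0.0283
gripper_force: 0.0
```

Request:
move_arm(rows="0 0 0 0.002 0 0.006 0.028;0 0 0 0.002 0 0.006 0.028;0 0 0 0 0 0.006 0.028;0 0 0 0 0 0.007 0.028;0 0 0 0 0 0 0.028")

```text
t: 17.3
eef_pos: [0.5708, -0.0295, 0.0948]
ee_rot: [3.141, 0.698, -1.596]
force: [0.6, -1.5, 0.3]
width: 0.028
gripper_force: 0.1
```

Request:
move_arm(rows="0 0 0 -0.002 0 0.005 0.028;0 0 0 -0.002 0 0.005 0.028;0 0 0 0 0 0 0.028")

```text
t: 17.68
eef_pos: [0.5712, -0.0201, 0.0901]
ee_rot: [3.141, 0.698, -1.595]
force: [0.0, -1.0, 0.0]
width: 0.0281
gripper_force: 0.4
```

Request:
move_arm(rows="0 0 0 -0.002 0 0.003 0.028;0 0 0 -0.002 0 0.003 0.028;0 0 0 0 0 0 0.028;0 0 0 0 0 0 0.028")

```text
t: 18.18
eef_pos: [0.5715, -0.0136, 0.0882]
ee_rot: [3.142, 0.698, -1.595]
force: [-0.6, -0.2, -0.4]
width: 0.0278
gripper_force: 0.2
```

```bash
python3 - <<'E'
from h import *
s=arm.get_state(); print(s["eef_pos"],s["force"],s["moment"])
K,T=cam("scene"); im,d=arm.grab_frame("scene"); P=cloud(K,T,d)
rx=-(P[...,1]-.0015); ry=P[...,0]-.5718; z=P[...,2]-.116
m=(abs(ry)<.026)&(rx>-.02)&(rx<.06)&(z>-.06)&(z<.05)
q=(np.c_[rx[m],ry[m],z[m]]*1000).round().astype(int); print(q[q[:,2]<-8][::8].tolist())
E
```

```text
[ 0.57145133 -0.0136399   0.08815048] [-0.62993001 -0.2107317  -0.44427806] [-2.1963355   0.1626428   0.05585625]
[]
```

Request:
move_arm(rows="0 0 0 0.008 0 -0.0065 0.028;0 0 0 0.015 0 -0.013 0.028;0 0 0 0.03 0 -0.026 0.028;0 0 0 0.03 0 -0.026 0.028;0 0 0 0 0 -0.05 0.028;0 0 0 0 0 -0.05 0.028;0 0 0 0 0 -0.03 0.028;0 0 0 0 0 0 0.028")

```text
t: 19.23
eef_pos: [0.567, -0.2101, 0.1908]
ee_rot: [-3.138, 0.696, -1.595]
force: [0.5, -0.4, 0.2]
width: 0.0275
gripper_force: 0.0
```

```bash
python3 - <<'E'
from h import *
s=arm.get_state(); print(s["eef_pos"],s["force"],s["qd"].round(3))
K,T=cam("scene"); im,d=arm.grab_frame("scene"); P=cloud(K,T,d)
rx=-(P[...,1]-.0015); ry=P[...,0]-.5718; z=P[...,2]-.116
m=(abs(ry)<.026)&(rx>-.03)&(rx<.06)&(z>-.06)&(z<.05)
q=(np.c_[rx[m],ry[m],z[m]]*1000).round().astype(int); print("low",q[q[:,2]<-8][::6].tolist()); print("tab",q[(q[:,2]>30)][::6].tolist())
g=cv2.resize(im[140:225,400:490],None,fx=7,fy=7,interpolation=2); cv2.imwrite("pics/c7.png",np.clip(g*1.6,0,255).astype(np.uint8))
E
```

```text
[ 0.56699014 -0.21014659  0.19083639] [ 0.54761703 -0.40501644  0.16876882] [ 0.03   0.02  -0.062 -0.03   0.031  0.005]
low [[-30, 11, -10], [-21, 7, -9], [1, -18, -9], [2, -18, -10], [4, -21, -13], [-23, 12, -14], [3, -10, -9], [3, -19, -16], [3, -19, -19], [-28, 11, -28], [4, -21, -26], [12, -5, -9], [-9, 10, -16], [14, -8, -11], [2, 10, -10], [5, -20, -29], [15, -5, -11], [-5, 9, -18], [14, -13, -19], [16, -3, -10], [-3, 10, -18], [3, -20, -35], [14, -6, -16], [14, 3, -10], [-10, 10, -27], [4, -18, -35], [15, -4, -16], [16, 6, -9], [-2, 10, -22], [5, -17, -36], [15, -3, -18], [16, 6, -11], [-2, 10, -24], [16, -11, -25], [14, -2, -20], [15, 8, -14], [2, 17, -18], [16, -8, -25], [15, 0, -20], [15, 10, -14], [4, 19, -18], [16, -5, -25], [15, 4, -20], [7, 10, -23], [6, -13, -42], [16, 3, -23], [10, 10, -23], [5, -12, -44], [15, 6, -23], [5, 18, -25], [14, 3, -28], [4, 16, -28], [17, 8, -25], [6, -10, -49], [4, 19, -31], [4, -3, -48], [5, 19, -32], [3, 2, -48], [5, 18, -35], [5, 5, -46], [7, 15, -38], [6, 7, -47], [6, 6, -50]]
tab [[-6, -5, 42], [-1, -4, 43], [3, -5, 43], [-3, 2, 43], [2, -2, 42], [6, -5, 42], [0, 2, 41], [4, -1, 41], [6, -6, 37], [5, 3, 41], [6, -2, 37], [-2, 3, 35], [5, 2, 37], [6, -1, 34], [-2, 4, 31], [5, 3, 34]]
```

View pics/c7.png

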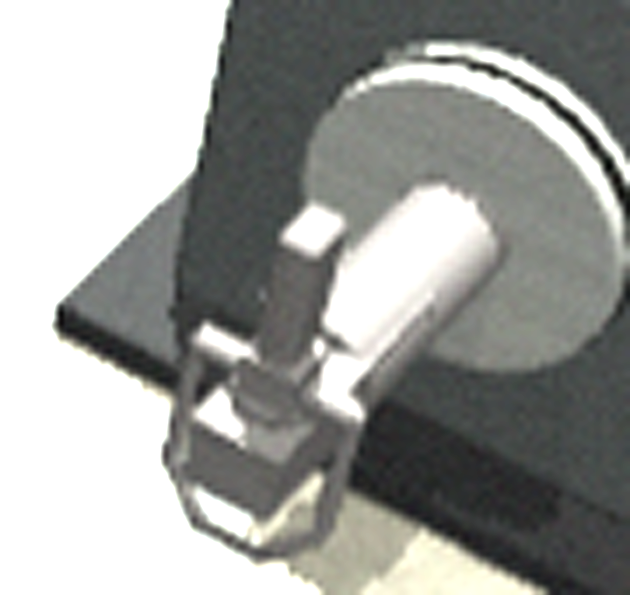

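The ring now hangs with its loop under the shaft: the crossbar is at crop (260,555), about 5 mm out and 48 mm below the hinge, so θ≈4.6. The head is seated at about (270,400), and the arm is clear.

```bash
python3 -c "
from station import arm
print(arm.job_done())"
```

```text
the job is handed in; nothing more can be done
None
```

The linchpin is seated in the shaft's cross hole with its ring swung over the free end and hanging under the shaft at about 4.6 rad; the arm is clear and the job is handed in at about 19 s, with no verdict returned.

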